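# Load the last bushing and slide the parts tray into its bench dock

## Task

Stand the brass bushing that is still on the bench, flange down, in the empty pocket of the parts tray. Then bring the loaded tray to the steel dock, slide it in from the dock's open, flared end so that its rims run under the overhanging lips, until it is fully home against the back stop, either way round, and let go. Keep all four bushings upright in their pockets, and do not disturb the tape roll, tin, wrench and screwdriver.

Things in the scene. Friction and masses are not known exactly. Their poses are not given: they have to be found in the camera images.
- dock: fixed steel tray dock, 236 mm along x, 186 mm across y, 36 mm high, open above between its lips; origin on the bench, where the tray's origin lies (6 mm higher) when the tray is fully home; x is the sliding-in direction, z up. Base plate 6 mm thick, from x -145 to +91 mm. Side walls with inner faces at y +-79 mm, from x -75 mm to the back stop, whose face is at x +85 mm
- dock_mouth (a point): middle of the mouth where the rails begin, on the base plate's top, at x -75, z 6 mm in the dock's frame; same axes. From here to the stop 4 mm thick lips overhang both sides, underside 26 mm above the plate, reaching in to y +-69 mm. Before it lies a 70 mm open apron, whose side guides (36 mm high, no lips) flare out to about y +-95 mm, 40 mm before the mouth
- tray: loose aluminium parts tray, 0.33 kg empty, 170 mm long (x), 136 mm wide (y), floor 5 mm, walls 20 mm high and 4 mm thick; 4 mm thick rims stick out along both long sides, 16 to 20 mm above the underside, 152 mm over the rims. Four pockets (2 x 2), each 79 x 62 mm. Origin at the centre of its underside, z up. Its x lies along the slide; it fits the dock either way round
- tray_handle (a point): centre of the tray's black bar handle, 70 mm above the tray's underside, above its middle: the bar is 84 mm along the tray's x, 12 mm wide across y, 16 mm high (62 to 78 mm above the underside), on two 10 mm posts at x +-35 mm; same axes as the tray
- pocket_empty (a point): centre of the empty pocket's floor, at x -41.5, y -33, z 5 mm in the tray's frame; same axes as the tray
- pocket_a (a point): centre of the floor of the tray's pocket that holds bushing_a, at x 41.5, y 33, z 5 mm in the tray's frame
- pocket_b (a point): centre of the floor of the tray's pocket that holds bushing_b, at x 41.5, y -33, z 5 mm in the tray's frame
- pocket_c (a point): centre of the floor of the tray's pocket that holds bushing_c, at x -41.5, y 33, z 5 mm in the tray's frame
- bushing_loose: a brass flanged bushing (open tube), 40 mm tall: tube 32 mm outside, 26 mm bore, above a 44 mm wide, 5 mm thick flange at the bottom, 0.12 kg; origin at the centre of its underside, z along the tube, upwards; stands on the bench
- bushing_a: a brass flanged bushing (open tube), 40 mm tall: tube 32 mm outside, 26 mm bore, above a 44 mm wide, 5 mm thick flange at the bottom, 0.12 kg; origin at the centre of its underside, z along the tube, upwards; already in the tray
- bushing_b: a brass flanged bushing (open tube), 40 mm tall: tube 32 mm outside, 26 mm bore, above a 44 mm wide, 5 mm thick flange at the bottom, 0.12 kg; origin at the centre of its underside, z along the tube, upwards; already in the tray
- bushing_c: a brass flanged bushing (open tube), 40 mm tall: tube 32 mm outside, 26 mm bore, above a 44 mm wide, 5 mm thick flange at the bottom, 0.12 kg; origin at the centre of its underside, z along the tube, upwards; already in the tray
- tape: bystander: roll of green masking tape lying flat, 100 mm across, 24 mm high; origin at the centre of its underside
- tin: bystander: closed tin, 72 mm across, 75 mm high; origin at the centre of its underside
- wrench: bystander: steel wrench lying along its x, at the left side of the bench
- screwdriver: bystander: screwdriver lying along its x, at the right side of the bench
Things that resemble listed ones, but are neither listed nor needed, are in the scene too. Leave any purple or red look-alike of the bushing_c alone.

How it is judged:
On the way, in this order (a step that is already met when the one before it is completed fails the run):
1. the loose bushing stands flange down in the empty pocket, with the tray still outside the dock (x of bushing_loose in the frame of pocket_empty between -0.022 and 0.022 m and y of bushing_loose in the frame of pocket_empty between -0.016 and 0.016 m and z of bushing_loose in the frame of pocket_empty between -0.004 and 0.006 m and angle between bushing_loose's own z axis and vertical below 0.12 rad and horizontal distance between tray and dock above 0.15 m), for 0.2 s.
2. the tray's leading end is in the rails, under the lips, part-way in (x of tray in the frame of dock between -0.15 and -0.02 m and y of tray in the frame of dock between -0.01 and 0.01 m and z of tray in the frame of dock between 0 and 0.016 m).
At the end, for the whole second after the job is handed in: Tray lying flat in the dock, within 6 mm of its home point along and across, square within 0.06 rad, level within 0.04 rad; all four bushings flange down on their own pockets' floors (within 22 mm along, 16 mm across of the centre, within 0.12 rad of upright); all at rest (x of tray in the frame of dock between -0.006 and 0.006 m and y of tray in the frame of dock between -0.006 and 0.006 m and z of tray in the frame of dock between 0.002 and 0.0095 m and angle between the x axis of tray and the x axis of dock, either way round below 0.06 rad and angle between tray's own z axis and vertical below 0.04 rad and x of bushing_a in the frame of pocket_a between -0.022 and 0.022 m and y of bushing_a in the frame of pocket_a between -0.016 and 0.016 m and z of bushing_a in the frame of pocket_a between -0.004 and 0.006 m and angle between each of bushing_a, bushing_b, bushing_c, bushing_loose's own z axis and vertical below 0.12 rad and x of bushing_b in the frame of pocket_b between -0.022 and 0.022 m and y of bushing_b in the frame of pocket_b between -0.016 and 0.016 m and z of bushing_b in the frame of pocket_b between -0.004 and 0.006 m and x of bushing_c in the frame of pocket_c between -0.022 and 0.022 m and y of bushing_c in the frame of pocket_c between -0.016 and 0.016 m and z of bushing_c in the frame of pocket_c between -0.004 and 0.006 m and x of bushing_loose in the frame of pocket_empty between -0.022 and 0.022 m and y of bushing_loose in the frame of pocket_empty between -0.016 and 0.016 m and z of bushing_loose in the frame of pocket_empty between -0.004 and 0.006 m and linear speed of each of tray, bushing_a, bushing_b, bushing_c, bushing_loose below 0.02 m/s); the robot touches nothing.
It fails at once if a bystander (tape roll, tin, wrench, screwdriver) was moved by more than 20 mm (distance of any of tape, tin, wrench, screwdriver from where it was at the start of the episode above 0.02 m).
It fails at once if a bushing tipped over, by more than 0.6 rad (angle between any of bushing_a, bushing_b, bushing_c, bushing_loose's own z axis and vertical above 0.6 rad).
It also fails if it takes over 64 s, if anything falls off the work surface, if the arm or the gripper's body presses on something with over 40 N, if the wrist force passes 120 N, or if a joint passes its speed limit or range.

## Robot

A 6-joint arm with a two-finger parallel gripper is mounted at the origin on the work surface. World frame = base frame: x ahead of the robot, y to its left, z up, the work surface at z = 0. Lengths are in m, angles in rad, forces in N, time in s.
With the tool pointing down it reaches from about 0.425 to 0.95 m from the base axis. Payload 3.5 kg.
Tool frame: the origin (TCP) lies midway between the tips of the shut fingers; the grasp point (between the pads) lies 19 mm behind it; z points along the fingers, y is the line along which they close (so a half turn about z gives the same grasp; the last joint's range is limited). The gripper opens to 85 mm and grips with 20 to 120 N. Pads are 22 mm wide; open, the fingers measure 114 mm over their backs; the gripper's body (76 mm by 85 mm) begins 54 mm behind the grasp point. The pads swing forward as they close: fully open they stand 13 mm farther back than shut.
Start: joints at [1.109, 0.286, 1.577, -0, 1.279, -0.15], TCP at [0.207, 0.642, 0.231] pointing down, gripper open.
Joint ranges: [-2.77, 2.77], [-0.9, 2.22], [0.21, 2.48], [-1.53, 4.67], [0.24, 2.81], [-2.84, 2.84]. Speed limits (rad/s): [2.79, 2.79, 3.14, 3.14, 3.14, 3.14].

## Interface

Orientations are given as a unit quaternion [x, y, z, w].
In Python, from plant import ctrl gives the robot as it stands.
- The arm moves only by the tool move_arm, never from a script. Its argument "plan" is a list of rows, each an object of numbers: "x", "y", "z": the shift along the tool's x, y, z in m; "yaw": the turn about the tool's z in rad; "fingers": the closure, from 0 (fully open) to 1 (shut). In form: [{"x": .., "y": .., "z": .., "yaw": .., "fingers": ..}, ...]. A call has 1 to 5 rows; each row is the pose to reach, as a shift and turn from the pose commanded when the call began, along the tool's axes at that moment; what a row does not reach only later rows make up. A row lasts 1/10 s, in which the tool goes at most 50 mm and 8.59 degrees, less where a joint would pass 70% of its speed; a pose out of reach is approached as far as the arm can. A call with a gripper value outside its range is refused whole. The fingers move at their own pace and stop on an object; "force" is the grip in N (left out, the last holds). Time passes only in rows, so rows that repeat a pose let the fingers close. It gives the time, the measured TCP pose, the force, the opening and the grip force at its end, in the units of the state.
- ctrl.get_state(): the state, without advancing time (a new reading comes with each control period).
- ctrl.read_camera(name): name is "side" or "top" or "wrist"; returns the picture (400x640x3 uint8, red, green, blue); there is no depth.
- ctrl.camera_model(name): a dict with "intrinsics" (3x3 intrinsics, pixels), "distortion" ([k1, k2, p1, p2, k3] as OpenCV has them; the pictures are not rectified), "cam_to_world" (4x4, takes a point from camera to world coordinates); the wrist camera has in their place "tool_from_camera" (4x4, takes a point from camera to tool coordinates, whose origin is the TCP and whose axes are the flange's). Camera axes: x right, y up, looking along -z (the intrinsics and any distortion apply to the point x, -y, -z); pixel columns grow to the right and rows downward; lengths in m; the calibration is good to about 2 mm. A picture is of the moment at which its call begins: read the wrist's pose just before it. camera_model takes no time and is no camera call.
- ctrl.sign_off(): hands the job in; it is judged then, once.
The state is a dict: "time": time; "qpos": joint angles; "dq": joint speeds; "joint_efforts": joint torques, N m; "eef_pos": TCP position; "tcp_rot": TCP orientation; "contact_force": force on the tool from outside, world axes, zero at the start; "wrist_torque": the same for the moment, N m; "opening": opening from 0.0 (shut) to 1.0 (fully open); "finger_force": force on a finger pad.
Only numpy, scipy, OpenCV 4.12 (cv2) and the standard library are available. Lean on these libraries where they do the work, as an engineer would, in place of code of your own. Each camera call takes 0.05 s, during which the arm holds its last target. There are 200 camera calls.

## Working session

There is one attempt and no reset: what is moved stays moved. The work goes in short steps, Python scripts to look and compute and a tool call to move; the robot and the scene stay as the last step left them, time stands still between calls to the robot, and variables do not carry over. Pictures are saved under pics/ and viewed, at most 10 in all, crops included, and the job is handed in when it is done.

Besides the shell and the picture viewer there is one more tool, called after "Call:" as name(argument=value, ...), one argument or row to a line, values as JSON. move_arm: Moves the arm, as the interface text tells. Its arguments: {"type":"object","properties":{"plan":{"type":"array"},"force":{"type":"number"}},"required":["plan"]}

```bash
ls; mkdir -p pics; cat > look.py <<'E'
import cv2,sys
from plant import ctrl
def snap(n,out):
    im=ctrl.read_camera(n); cv2.imwrite('pics/'+out,cv2.cvtColor(im,cv2.COLOR_RGB2BGR)); return im
E
python3 - <<'E'
from look import *
import numpy as np
a=snap('top','top0.png'); b=snap('side','side0.png')
for n in ('top','side','wrist'):
    m=ctrl.camera_model(n); print(n,{k:np.round(v,3).tolist() for k,v in m.items()})
s=ctrl.get_state(); print(s)
E
```

```text
pics
top {'intrinsics': [[401.181, 0.0, 316.537], [0.0, 401.181, 194.946], [0.0, 0.0, 1.0]], 'distortion': [0.027, 0.0, 0.0, 0.0, 0.0], 'cam_to_world': [[-0.026, 0.976, -0.214, 0.277], [-1.0, -0.026, 0.002, -0.009], [-0.003, 0.214, 0.977, 1.58], [0.0, 0.0, 0.0, 1.0]]}
side {'intrinsics': [[487.846, 0.0, 320.021], [0.0, 487.846, 201.652], [0.0, 0.0, 1.0]], 'distortion': [-0.075, 0.0, 0.0, 0.0, 0.0], 'cam_to_world': [[0.874, 0.31, -0.373, 0.026], [-0.485, 0.574, -0.66, -1.035], [0.009, 0.758, 0.652, 1.11], [0.0, 0.0, 0.0, 1.0]]}
wrist {'intrinsics': [[313.086, 0.0, 322.291], [0.0, 313.086, 199.107], [0.0, 0.0, 1.0]], 'distortion': [-0.045, 0.0, 0.0, 0.0, 0.0], 'tool_from_camera': [[-0.001, 0.962, 0.272, 0.07], [1.0, 0.001, -0.001, 0.002], [-0.001, 0.272, -0.962, -0.142], [0.0, 0.0, 0.0, 1.0]]}
{'time': 0.1, 'qpos': array([ 1.10901601e+00,  2.87107397e-01,  1.57805990e+00,  5.82309673e-05,
        1.27855661e+00, -1.50014721e-01]), 'dq': array([ 0.00074948, -0.00318055, -0.00246277, -0.0007137 ,  0.00119339,
       -0.00022478]), 'joint_efforts': array([ 5.86723741e-05, -4.07294869e+01, -2.93699098e+01, -1.83305483e-04,
        3.38269558e-03, -7.17167552e-07]), 'eef_pos': array([0.20674985, 0.64193387, 0.2300494 ]), 'tcp_rot': array([ 1.55260479e-01,  9.87872992e-01, -1.00776273e-03, -3.47490483e-04]), 'contact_force': array([ 0.68775367, -0.74074648,  0.42290757]), 'wrist_torque': array([-0.00949279, -0.05028769,  0.02629213]), 'finger_force': 0.0, 'opening': 1.0005460759001712}
```

View pics/top0.png

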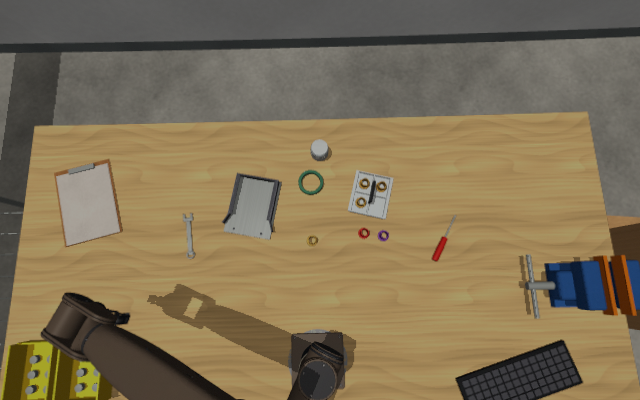

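View pics/side0.png

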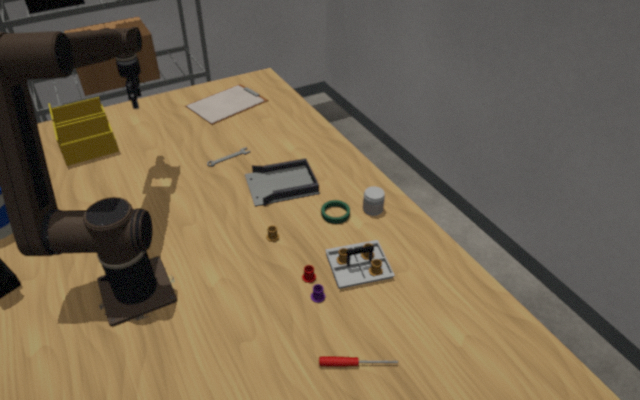

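Top view: dock at about (255,207) with its open flared end toward the robot (bottom), tray at (371,195) with the empty pocket at lower right, loose bushing at (313,240), tape at (311,182), tin at (319,150). The side view agrees.

```bash
cat >> look.py <<'E'
import numpy as np
def ray(n,uv,z,pose=None):
    m=ctrl.camera_model(n); K=np.array(m['intrinsics']);d=np.array(m['distortion'])
    p=cv2.undistortPoints(np.array(uv,float).reshape(-1,1,2),K,d).reshape(-1,2)
    T=np.array(m['cam_to_world']) if n!='wrist' else pose@np.array(m['tool_from_camera'])
    D=np.c_[p[:,0],-p[:,1],-np.ones(len(p))]@T[:3,:3].T
    o=T[:3,3]; return o+D*((z-o[2])/D[:,2])[:,None]
def tcp():
    from scipy.spatial.transform import Rotation as R
    s=ctrl.get_state(); T=np.eye(4); T[:3,:3]=R.from_quat(s['tcp_rot']).as_matrix(); T[:3,3]=s['eef_pos']; return T
def totool(T,p): return T[:3,:3].T@(np.asarray(p)-T[:3,3])
E
python3 - <<'E'
from look import *
im=cv2.imread('pics/top0.png')
c=cv2.resize(im[145:250,215:405],None,fx=4.2,fy=4.2,interpolation=cv2.INTER_CUBIC)
cv2.imwrite('pics/crop0.png',c); print(c.shape)
hsv=cv2.cvtColor(im,cv2.COLOR_BGR2HSV)
print(ray('top',[(313,239)],.04), ray('top',[(371,195)],.02), ray('top',[(255,207)],.006), ray('top',[(311,182)],.024),ray('top',[(319,145)],.075))
# loose bushing blob
for nm,box in (('loose',(300,228,326,250)),):
    x0,y0,x1,y1=box; print(hsv[y0:y1:3,x0:x1:3].tolist()) if 0 else None
E
```

```text
(441, 798, 3)
[[0.44232043 0.00556454 0.04      ]] [[ 0.6134282  -0.22901157  0.02      ]] [[0.5796515  0.23424024 0.006     ]] [[0.6720469  0.00832723 0.024     ]] [[ 0.80879513 -0.02722362  0.075     ]]
```

View pics/crop0.png

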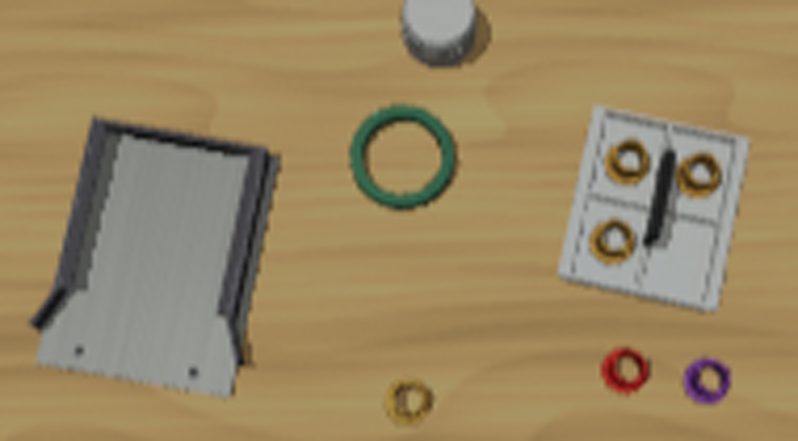

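The crop (4.2×, origin 215,145) shows tray corners at (598,105), (750,138), (718,312), (560,278) and the loose bushing ring at (409,400). The dock's wall tops end at (95,118) and (280,153), and its plate's front corners are at (38,362) and (233,397).

```bash
python3 - <<'E'
from look import *
np.set_printoptions(precision=4,suppress=True)
px=lambda l:[(215+u/4.2-.4,145+v/4.2-.4) for u,v in l]
t=ray('top',px([(598,105),(750,138),(718,312),(560,278)]),.02); print('tray',t[:,:2],t.mean(0),[np.linalg.norm(t[i]-t[i-1]) for i in range(4)])
a=(t[0]+t[1]-t[2]-t[3]);print('yaw',np.degrees(np.arctan2(a[1],a[0])))
d=ray('top',px([(95,118),(280,153)]),.036); f=ray('top',px([(38,362),(233,397)]),.006); print('dock',d,f)
for q in(d,f): v=q[0]-q[1];print(np.degrees(np.arctan2(-v[0],v[1])),np.linalg.norm(v))
print('len',np.linalg.norm((d.mean(0)-f.mean(0))[:2]))
b=ray('top',px([(409,400)]),.04);print('bush',b)
T=tcp();print(totool(T,b[0]))
E
```

```text
tray [[ 0.7197 -0.1783]
 [ 0.6831 -0.3217]
 [ 0.5161 -0.2807]
 [ 0.5521 -0.1347]] [ 0.6177 -0.2288  0.02  ] [np.float64(0.17317848941055533), np.float64(0.14807979010414996), np.float64(0.1719685367564066), np.float64(0.15046715980005404)]
yaw -14.185564545618112
dock [[0.715  0.3014 0.036 ]
 [0.6761 0.1261 0.036 ]] [[0.4876 0.3568 0.006 ]
 [0.4499 0.1742 0.006 ]]
-12.505900194320775 0.17954004420484046
-11.668263133876508 0.18644504854790397
len 0.23257474845167506
bush [[0.4392 0.0095 0.04  ]]
[-0.4153 -0.5302  0.191 ]
```

Call:
move_arm(
  plan=[
    {"x": -0.04, "y": -0.03},
    {"x": -0.08, "y": -0.06},
    {"x": -0.12, "y": -0.09},
    {"x": -0.16, "y": -0.12},
    {"x": -0.19, "y": -0.14},
  ],
)

```text
validation failed for argument at $.pl...
```

Call:
move_arm(
  plan=[
    {"x": -0.04, "y": -0.03},
    {"x": -0.08, "y": -0.06},
    {"x": -0.12, "y": -0.09},
    {"x": -0.16, "y": -0.12},
    {"x": -0.19, "y": -0.14},
  ],
)

```text
validation failed for argument at $.pl...
```

Call:
move_arm(
  plan=[
    {"x": -0.013, "y": -0.04, "yaw": 0.14},
    {"x": -0.026, "y": -0.08, "yaw": 0.28},
    {"x": -0.039, "y": -0.12, "yaw": 0.42},
    {"x": -0.052, "y": -0.16, "yaw": 0.56},
    {"x": -0.065, "y": -0.2, "yaw": 0.7},
  ],
)

```text
validation failed for argument at $.pl...
```

Call:
move_arm(
  plan=[
    {"x": 0, "y": 0, "yaw": 0.14},
    {"yaw": 0.28},
    {"yaw": 0.42},
    {"yaw": 0.56},
    {"yaw": 0.7},
  ],
)

```text
validation failed for argument at $.pl...
```

```bash
python3 - <<'E'
from look import *
np.set_printoptions(precision=4,suppress=True)
T=tcp();s=ctrl.get_state();print(s['time'],T,s['qpos']);np.save('T1.npy',T)
snap('wrist','w1.png')
print(totool(T,[.4392,.0095,.0]))
E
```

```text
0.1 [[-0.9518  0.3068 -0.001   0.2067]
 [ 0.3068  0.9518 -0.0019  0.6419]
 [ 0.0004 -0.0021 -1.      0.23  ]
 [ 0.      0.      0.      1.    ]] [ 1.109   0.2871  1.5781  0.0001  1.2786 -0.15  ]
[-0.4153 -0.5302  0.231 ]
```

View pics/w1.png

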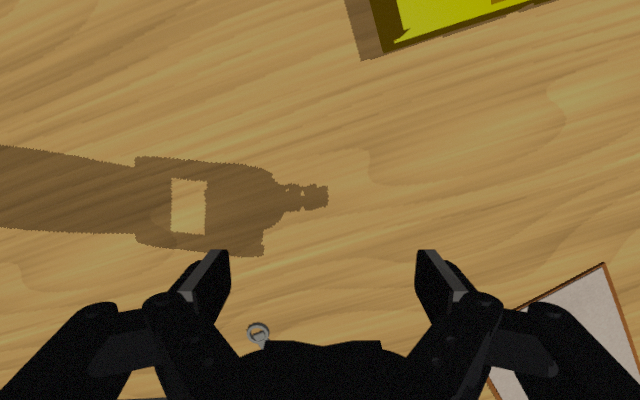

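The moves were refused because every row needs all five keys, so the arm hasn't moved. The picture shows only the fingers, with pads near (215,270) and (430,270), over bare bench.

Call:
move_arm(
  plan=[
    {"x": -0.04, "y": -0.03, "z": 0, "yaw": 0, "fingers": 0},
    {"x": -0.08, "y": -0.06, "z": 0, "yaw": 0, "fingers": 0},
    {"x": -0.12, "y": -0.09, "z": 0, "yaw": 0, "fingers": 0},
    {"x": -0.16, "y": -0.12, "z": 0, "yaw": 0, "fingers": 0},
    {"x": -0.19, "y": -0.14, "z": 0, "yaw": 0, "fingers": 0},
  ],
)

```text
time: 0.65
eef_pos: [0.3458, 0.4485, 0.2309]
tcp_rot: [0.156, 0.988, -0.0, -0.0]
contact_force: [-0.4, -0.0, 0.3]
opening: 0.999
finger_force: 0.0
```

Call:
move_arm(
  plan=[
    {"x": -0.04, "y": -0.03, "z": 0, "yaw": 0, "fingers": 0},
    {"x": -0.08, "y": -0.06, "z": 0, "yaw": 0, "fingers": 0},
    {"x": -0.12, "y": -0.09, "z": 0, "yaw": 0, "fingers": 0},
    {"x": -0.16, "y": -0.12, "z": 0, "yaw": 0, "fingers": 0},
    {"x": -0.19, "y": -0.14, "z": 0, "yaw": 0, "fingers": 0},
  ],
)

```text
time: 1.15
eef_pos: [0.4839, 0.2568, 0.2311]
tcp_rot: [0.156, 0.988, -0.0, 0.0]
contact_force: [-0.1, 0.5, 0.4]
opening: 0.996
finger_force: 0.0
```

Call:
move_arm(
  plan=[
    {"x": -0.013, "y": -0.04, "z": 0, "yaw": 0.14, "fingers": 0},
    {"x": -0.026, "y": -0.08, "z": 0, "yaw": 0.28, "fingers": 0},
    {"x": -0.039, "y": -0.12, "z": 0, "yaw": 0.42, "fingers": 0},
    {"x": -0.052, "y": -0.16, "z": 0, "yaw": 0.56, "fingers": 0},
    {"x": -0.065, "y": -0.2, "z": 0, "yaw": 0.7, "fingers": 0},
  ],
)

```text
time: 1.65
eef_pos: [0.4829, 0.0475, 0.2311]
tcp_rot: [0.487, 0.873, -0.0, -0.0]
contact_force: [-0.0, 0.3, -0.4]
opening: 0.997
finger_force: 0.0
```

Call:
move_arm(
  plan=[
    {"x": 0, "y": 0, "z": 0, "yaw": 0.15, "fingers": 0},
    {"x": 0, "y": 0, "z": 0, "yaw": 0.3, "fingers": 0},
    {"x": 0, "y": 0, "z": 0, "yaw": 0.45, "fingers": 0},
    {"x": 0, "y": 0, "z": 0, "yaw": 0.6, "fingers": 0},
    {"x": 0, "y": 0, "z": 0, "yaw": 0.75, "fingers": 0},
  ],
)

```text
time: 2.15
eef_pos: [0.4831, 0.049, 0.231]
tcp_rot: [0.773, 0.634, -0.0, -0.0]
contact_force: [-1.3, -0.4, -0.4]
opening: 0.999
finger_force: 0.0
```

```bash
python3 - <<'E'
from look import *
np.set_printoptions(precision=4,suppress=True)
T=tcp();s=ctrl.get_state();print(s['time'],T,s['qpos']);np.save('T1.npy',T)
snap('wrist','w2.png')
print(totool(T,[.4392,.0095,.0]))
E
```

```text
2.15 [[ 0.1962  0.9806 -0.0006  0.4831]
 [ 0.9806 -0.1962  0.0001  0.049 ]
 [-0.0001 -0.0006 -1.      0.231 ]
 [ 0.      0.      0.      1.    ]] [-0.1083 -0.141   2.0299 -0.      1.2533  0.0892]
[-0.0473 -0.0351  0.231 ]
```

View pics/w2.png

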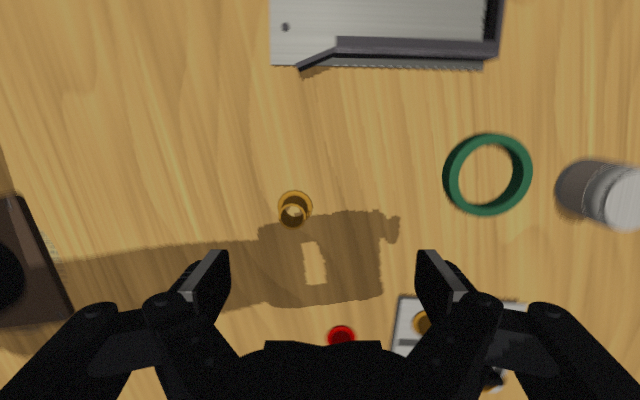

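Wrist view: the loose bushing's top ring is at (292,215) and its flange at about (296,203). The tape, dock side wall and tray corner are also visible.

```bash
python3 - <<'E'
from look import *
np.set_printoptions(precision=4,suppress=True)
T=np.load('T1.npy')
p=ray('wrist',[(292.5,214.5)],.04,T)[0]; q=ray('wrist',[(296,204)],.004,T)[0]; print(p,q)
tape=ray('wrist',[(487,175)],.024,T)[0]; print('tape',tape)
m=(p+q)/2; m[2]=.012; print(totool(T,m))
E
```

```text
[0.4414 0.0152 0.04  ] [0.4426 0.0165 0.004 ]
tape [0.6676 0.0129 0.024 ]
[-0.0405 -0.0336  0.219 ]
```

Call:
move_arm(
  plan=[
    {"x": -0.04, "y": -0.034, "z": 0.0, "yaw": 0, "fingers": 0},
    {"x": -0.04, "y": -0.034, "z": 0.04, "yaw": 0, "fingers": 0},
    {"x": -0.04, "y": -0.034, "z": 0.08, "yaw": 0, "fingers": 0},
    {"x": -0.04, "y": -0.034, "z": 0.12, "yaw": 0, "fingers": 0},
    {"x": -0.04, "y": -0.034, "z": 0.15, "yaw": 0, "fingers": 0},
  ],
)

```text
time: 2.7
eef_pos: [0.4409, 0.0164, 0.079]
tcp_rot: [0.771, 0.637, -0.001, -0.001]
contact_force: [0.3, 0.2, -0.4]
opening: 0.999
finger_force: 0.0
```

Call:
move_arm(
  plan=[
    {"x": 0, "y": 0, "z": 0.025, "yaw": 0, "fingers": 0},
    {"x": 0, "y": 0, "z": 0.05, "yaw": 0, "fingers": 0},
    {"x": 0, "y": 0, "z": 0.065, "yaw": 0, "fingers": 0},
    {"x": 0, "y": 0, "z": 0.072, "yaw": 0, "fingers": 0},
    {"x": 0, "y": 0, "z": 0.072, "yaw": 0, "fingers": 0},
  ],
)

```text
time: 3.2
eef_pos: [0.4415, 0.0164, 0.0085]
tcp_rot: [0.771, 0.637, -0.001, -0.001]
contact_force: [0.4, -0.1, -0.3]
opening: 0.999
finger_force: 0.0
```

Call:
move_arm(
  plan=[
    {"x": 0, "y": 0, "z": 0, "yaw": 0, "fingers": 0.8},
    {"x": 0, "y": 0, "z": 0, "yaw": 0, "fingers": 0.8},
    {"x": 0, "y": 0, "z": 0, "yaw": 0, "fingers": 0.8},
    {"x": 0, "y": 0, "z": 0, "yaw": 0, "fingers": 0.8},
    {"x": 0, "y": 0, "z": 0, "yaw": 0, "fingers": 0.8},
  ],
  force=40,
)

```text
time: 3.7
eef_pos: [0.443, 0.0162, 0.0103]
tcp_rot: [0.771, 0.637, 0.0, 0.0]
contact_force: [-2.4, -0.0, 6.0]
opening: 0.368
finger_force: 39.5
```

Call:
move_arm(
  plan=[
    {"x": 0, "y": 0, "z": -0.01, "yaw": 0, "fingers": 0.8},
    {"x": 0, "y": 0, "z": -0.05, "yaw": 0, "fingers": 0.8},
    {"x": 0, "y": 0, "z": -0.1, "yaw": 0, "fingers": 0.8},
    {"x": 0, "y": 0, "z": -0.15, "yaw": 0, "fingers": 0.8},
    {"x": 0, "y": 0, "z": -0.19, "yaw": 0, "fingers": 0.8},
  ],
)

```text
time: 4.2
eef_pos: [0.4425, 0.0163, 0.2026]
tcp_rot: [0.771, 0.637, 0.001, 0.001]
contact_force: [0.6, 0.4, -1.0]
opening: 0.371
finger_force: 40.1
```

Call:
move_arm(
  plan=[
    {"x": -0.03, "y": 0.02, "z": 0, "yaw": 0, "fingers": 0.8},
    {"x": -0.06, "y": 0.043, "z": 0, "yaw": 0, "fingers": 0.8},
    {"x": -0.09, "y": 0.065, "z": 0, "yaw": 0, "fingers": 0.8},
    {"x": -0.13, "y": 0.09, "z": 0, "yaw": 0, "fingers": 0.8},
    {"x": -0.16, "y": 0.11, "z": 0, "yaw": 0, "fingers": 0.8},
  ],
)

```text
time: 4.7
eef_pos: [0.5202, -0.1638, 0.1995]
tcp_rot: [0.772, 0.636, -0.0, 0.0]
contact_force: [0.8, 0.5, -1.2]
opening: 0.373
finger_force: 40.1
```

Call:
move_arm(
  plan=[
    {"x": -0.04, "y": 0.03, "z": 0, "yaw": 0, "fingers": 0.8},
    {"x": -0.08, "y": 0.06, "z": 0, "yaw": 0, "fingers": 0.8},
    {"x": -0.12, "y": 0.09, "z": 0, "yaw": 0, "fingers": 0.8},
    {"x": -0.15, "y": 0.11, "z": 0, "yaw": 0, "fingers": 0.8},
    {"x": -0.15, "y": 0.11, "z": 0, "yaw": 0, "fingers": 0.8},
  ],
)

```text
time: 5.2
eef_pos: [0.5998, -0.3341, 0.1985]
tcp_rot: [0.773, 0.635, -0.0, 0.0]
contact_force: [0.3, 0.7, -0.8]
opening: 0.367
finger_force: 40.1
```

Call:
move_arm(
  plan=[
    {"x": 0, "y": 0, "z": 0, "yaw": 0, "fingers": 0.8},
    {"x": 0, "y": 0, "z": 0, "yaw": 0, "fingers": 0.8},
  ],
)

```text
time: 5.4
eef_pos: [0.599, -0.3286, 0.199]
tcp_rot: [0.771, 0.637, -0.0, -0.001]
contact_force: [0.5, 1.4, -1.2]
opening: 0.369
finger_force: 40.1
```

```bash
python3 - <<'E'
from look import *
np.set_printoptions(precision=4,suppress=True)
T=tcp();s=ctrl.get_state();print(s['time'],T,s['qpos'],s['opening']);np.save('T2.npy',T)
snap('wrist','w3.png')
E
```

```text
5.4 [[ 0.1892  0.9819 -0.001   0.599 ]
 [ 0.9819 -0.1892  0.0011 -0.3286]
 [ 0.0009 -0.0011 -1.      0.199 ]
 [ 0.      0.      0.      1.    ]] [-0.6501  0.3299  1.5823  0.0003  1.2308 -0.4599] 0.36855896340150346
```

View pics/w3.png

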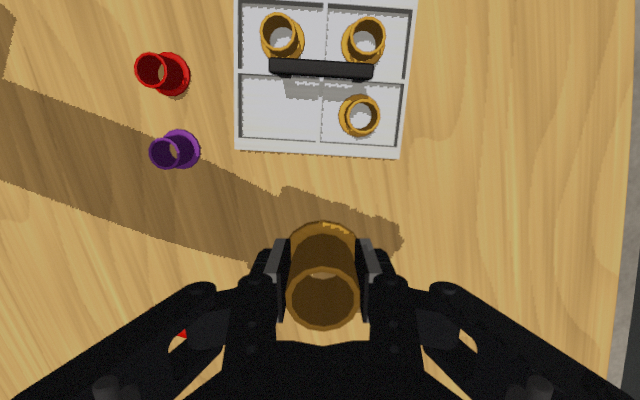

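Wrist view: the bushing is held upright. The tray's near rim runs from (235,151) to (399,159), the empty pocket is at about (280,110), and the handle bar spans (269,62) to (374,70). I'll fit the tray edges numerically.

```bash
cat > tray.py <<'E'
from look import *
np.set_printoptions(precision=4,suppress=True)
def fit(im,T,box):
    """near/left/right rim lines of the tray -> centre, yaw (world), z=.02"""
    h=cv2.cvtColor(im,cv2.COLOR_BGR2HSV); x0,y0,x1,y1=box
    m=((h[...,1]<45)&(h[...,2]>110)).astype(np.uint8); k=np.zeros_like(m); k[y0:y1,x0:x1]=m[y0:y1,x0:x1]
    k=cv2.morphologyEx(k,cv2.MORPH_OPEN,np.ones((3,3)))
    n,l,st,_=cv2.connectedComponentsWithStats(k); hull=cv2.convexHull(np.argwhere(k)[:,::-1].astype(np.int32))
    return hull[:,0].astype(float)
E
python3 - <<'E'
from tray import *
im=cv2.imread('pics/w3.png'); T=np.load('T2.npy')
h=fit(im,T,(215,0,440,175)); 
q=cv2.approxPolyDP(h.astype(np.float32).reshape(-1,1,2),4,True)[:,0]; print(q)
w=ray('wrist',q,.02,T); print(w[:,:2])
for i in range(len(q)): d=w[i]-w[i-1]; print(q[i-1],q[i],np.linalg.norm(d),np.degrees(np.arctan2(d[1],d[0])))
b=ray('wrist',[(269,58.5),(374,64.5)],.078,T);d=b[1]-b[0];print('bar',b,np.linalg.norm(d),np.degrees(np.arctan2(d[1],d[0])))
E
```

```text
[[417.   0.]
 [398. 158.]
 [235. 148.]
 [234.   0.]]
[[ 0.7162 -0.1774]
 [ 0.6793 -0.3194]
 [ 0.517  -0.2776]
 [ 0.5508 -0.1453]]
[234.   0.] [417.   0.] 0.1685321527775113 -10.978999911354197
[417.   0.] [398. 158.] 0.14675724299910317 -104.56130600524179
[398. 158.] [235. 148.] 0.1676331652943281 165.53702649152703
[235. 148.] [234.   0.] 0.1365158508836399 75.6778965629679
bar [[ 0.5785 -0.2117  0.078 ]
 [ 0.6584 -0.2317  0.078 ]] 0.0823737814510288 -14.06519256911327
```

```bash
python3 - <<'E'
from tray import *
T=np.load('T2.npy')
p=ray('wrist',[(323,297)],.199+.030,T)[0]; print('ring in tool',totool(T,p))
T=tcp(); print(totool(T,[.5686,-.2482,.0]), T[:3,3])
E
```

```text
ring in tool [-0.0023  0.     -0.03  ]
[ 0.0729 -0.0449  0.1994] [ 0.5991 -0.3284  0.1993]
```

Call:
move_arm(
  plan=[
    {"x": 0.04, "y": -0.025, "z": 0, "yaw": 0.03, "fingers": 0.8},
    {"x": 0.075, "y": -0.045, "z": 0, "yaw": 0.061, "fingers": 0.8},
    {"x": 0.075, "y": -0.045, "z": 0.03, "yaw": 0.061, "fingers": 0.8},
    {"x": 0.075, "y": -0.045, "z": 0.07, "yaw": 0.061, "fingers": 0.8},
    {"x": 0.075, "y": -0.045, "z": 0.1, "yaw": 0.061, "fingers": 0.8},
  ],
)

```text
time: 5.95
eef_pos: [0.5688, -0.2453, 0.0983]
tcp_rot: [0.79, 0.614, -0.0, -0.0]
contact_force: [0.6, 0.5, -1.8]
opening: 0.369
finger_force: 40.2
```

Call:
move_arm(
  plan=[
    {"x": 0, "y": 0, "z": 0.02, "yaw": 0, "fingers": 0.8},
    {"x": 0, "y": 0, "z": 0.025, "yaw": 0, "fingers": 0.8},
    {"x": 0, "y": 0, "z": 0.025, "yaw": 0, "fingers": 0.8},
    {"x": 0, "y": 0, "z": 0.025, "yaw": 0, "fingers": 0.8},
  ],
)

```text
time: 6.35
eef_pos: [0.5705, -0.2479, 0.0763]
tcp_rot: [0.79, 0.613, 0.0, 0.001]
contact_force: [-0.2, -0.1, -1.1]
opening: 0.369
finger_force: 40.2
```

```bash
python3 - <<'E'
from tray import *
T=tcp();s=ctrl.get_state();print(T,s['opening'],s['contact_force'],totool(T,[.5686,-.2482,.0175]));np.save('T3.npy',T)
snap('wrist','w4.png')
E
```

```text
[[ 0.2488  0.9686  0.0025  0.5705]
 [ 0.9686 -0.2488 -0.0016 -0.2479]
 [-0.001   0.0029 -1.      0.0763]
 [ 0.      0.      0.      1.    ]] 0.36930575903587515 [-0.1676 -0.0663 -1.0953] [-0.0008 -0.0019  0.0588]
```

View pics/w4.png

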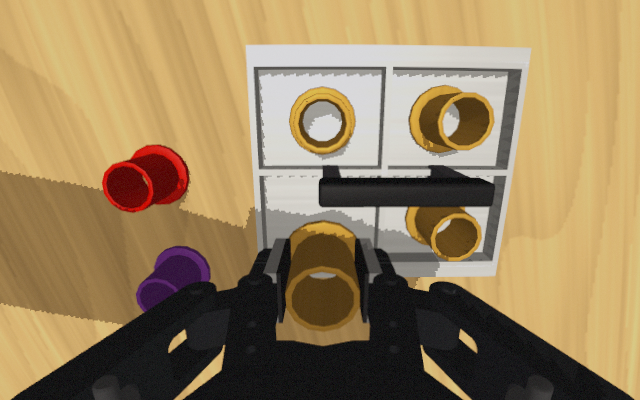

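The bushing hangs inside the empty pocket, left of the handle bar (320–494, 178–206). The tray's far rim runs from (247,45) to (530,48), and all other bushings are upright.

```bash
python3 - <<'E'
from tray import *
T=np.load('T3.npy')
w=ray('wrist',[(246.5,45),(530,48),(495.5,275.5)],.02,T);d=w[1]-w[0];print(w,np.linalg.norm(d),np.linalg.norm(w[1]-w[2]),np.degrees(np.arctan2(d[1],d[0])))
ex=d/np.linalg.norm(d);ey=np.array([-ex[1],ex[0],0]);C=(w[0]+w[1])/2-.076*ey;print('C',C)
P=C-.0415*ex-.033*ey;print('P',P,totool(T,P))
E
```

```text
[[ 0.5544 -0.1318  0.02  ]
 [ 0.717  -0.1737  0.02  ]
 [ 0.6804 -0.32    0.02  ]] 0.16795305474673644 0.15078615684644675 -14.471356259307798
C [ 0.6167 -0.2264  0.02  ]
P [ 0.5683 -0.2479  0.02  ] [-0.0006 -0.0023  0.0563]
```

Call:
move_arm(
  plan=[
    {"x": 0.001, "y": -0.002, "z": 0.02, "yaw": 0, "fingers": 0.8},
    {"x": 0.001, "y": -0.002, "z": 0.04, "yaw": 0, "fingers": 0.8},
    {"x": 0.001, "y": -0.002, "z": 0.053, "yaw": 0, "fingers": 0.8},
    {"x": 0.001, "y": -0.002, "z": 0.058, "yaw": 0, "fingers": 0.8},
    {"x": 0.001, "y": -0.002, "z": 0.06, "yaw": 0, "fingers": 0.8},
  ],
)

```text
time: 6.9
eef_pos: [0.5679, -0.2462, 0.0154]
tcp_rot: [0.79, 0.613, -0.0, -0.001]
contact_force: [-4.8, 3.3, 9.5]
opening: 0.37
finger_force: 41.1
```

Call:
move_arm(
  plan=[
    {"x": 0, "y": 0, "z": 0, "yaw": 0, "fingers": 0.8},
    {"x": 0, "y": 0, "z": 0, "yaw": 0, "fingers": 0.55},
    {"x": 0, "y": 0, "z": 0, "yaw": 0, "fingers": 0.5},
    {"x": 0, "y": 0, "z": 0, "yaw": 0, "fingers": 0.5},
    {"x": 0, "y": 0, "z": 0, "yaw": 0, "fingers": 0.5},
  ],
)

```text
time: 7.4
eef_pos: [0.5681, -0.2464, 0.0146]
tcp_rot: [0.79, 0.613, 0.0, 0.0]
contact_force: [-0.2, 1.1, 0.6]
opening: 0.501
finger_force: 0.0
```

Call:
move_arm(
  plan=[
    {"x": 0, "y": 0, "z": -0.02, "yaw": 0, "fingers": 0.5},
    {"x": 0, "y": 0, "z": -0.05, "yaw": 0, "fingers": 0.5},
    {"x": 0, "y": 0, "z": -0.09, "yaw": 0, "fingers": 0.3},
    {"x": 0, "y": 0, "z": -0.13, "yaw": 0, "fingers": 0},
    {"x": 0, "y": 0, "z": -0.15, "yaw": 0, "fingers": 0},
  ],
)

```text
time: 7.9
eef_pos: [0.5696, -0.2472, 0.1691]
tcp_rot: [0.79, 0.613, 0.001, 0.003]
contact_force: [0.5, -0.5, 0.6]
opening: 0.977
finger_force: 0.0
```

Call:
move_arm(
  plan=[
    {"x": 0.015, "y": 0.02, "z": 0, "yaw": 0.14, "fingers": 0},
    {"x": 0.032, "y": 0.042, "z": 0, "yaw": 0.28, "fingers": 0},
    {"x": 0.032, "y": 0.042, "z": 0, "yaw": 0.42, "fingers": 0},
    {"x": 0.032, "y": 0.042, "z": 0, "yaw": 0.56, "fingers": 0},
    {"x": 0.032, "y": 0.042, "z": 0, "yaw": 0.7, "fingers": 0},
  ],
)

```text
time: 8.4
eef_pos: [0.6167, -0.2254, 0.1641]
tcp_rot: [0.953, 0.302, -0.0, -0.0]
contact_force: [0.0, -0.4, 1.0]
opening: 0.999
finger_force: 0.0
```

Call:
move_arm(
  plan=[
    {"x": 0, "y": 0, "z": 0, "yaw": 0.15, "fingers": 0},
    {"x": 0, "y": 0, "z": 0, "yaw": 0.3, "fingers": 0},
    {"x": 0, "y": 0, "z": 0, "yaw": 0.45, "fingers": 0},
    {"x": 0, "y": 0, "z": 0, "yaw": 0.6, "fingers": 0},
    {"x": 0, "y": 0, "z": 0, "yaw": 0.75, "fingers": 0},
  ],
)

```text
time: 8.9
eef_pos: [0.6165, -0.2257, 0.1643]
tcp_rot: [0.998, -0.069, -0.0, -0.0]
contact_force: [-0.5, -0.1, 0.6]
opening: 0.995
finger_force: 0.0
```

Call:
move_arm(
  plan=[
    {"x": 0, "y": 0, "z": 0, "yaw": 0.121, "fingers": 0},
    {"x": 0, "y": 0, "z": 0, "yaw": 0.121, "fingers": 0},
    {"x": 0, "y": 0, "z": 0, "yaw": 0.121, "fingers": 0},
  ],
)

```text
time: 9.2
eef_pos: [0.6165, -0.2257, 0.1643]
tcp_rot: [0.992, -0.124, -0.0, 0.0]
contact_force: [0.0, 0.5, 0.7]
opening: 1.0
finger_force: 0.0
```

```bash
python3 - <<'E'
from tray import *
T=tcp();s=ctrl.get_state();print(T,s['qpos']);np.save('T4.npy',T)
print(totool(T,[.6167,-.2264,.07]))
snap('wrist','w5.png')
E
```

```text
[[ 0.969  -0.247  -0.      0.6165]
 [-0.247  -0.969  -0.     -0.2257]
 [-0.      0.     -1.      0.1643]
 [ 0.      0.      0.      1.    ]] [-0.5052  0.3048  1.6803 -0.      1.1566  1.3152]
[0.0004 0.0006 0.0943]
```

View pics/w5.png

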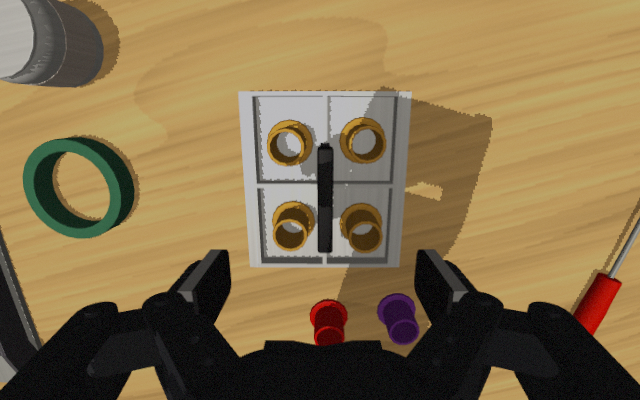

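All four bushings stand upright in their pockets. The handle bar is centred between the fingers at column 325, rows 145–252. Next I grip the handle and lift.

Call:
move_arm(
  plan=[
    {"x": 0, "y": 0.001, "z": 0.04, "yaw": 0, "fingers": 0},
    {"x": 0, "y": 0.001, "z": 0.075, "yaw": 0, "fingers": 0},
    {"x": 0, "y": 0.001, "z": 0.1, "yaw": 0, "fingers": 0},
    {"x": 0, "y": 0.001, "z": 0.111, "yaw": 0, "fingers": 0},
    {"x": 0, "y": 0.001, "z": 0.111, "yaw": 0, "fingers": 0},
  ],
)

```text
time: 9.75
eef_pos: [0.6151, -0.2261, 0.0513]
tcp_rot: [0.992, -0.125, -0.002, -0.001]
contact_force: [0.3, -0.1, -0.1]
opening: 1.0
finger_force: 0.0
```

Call:
move_arm(
  plan=[
    {"x": 0, "y": 0, "z": 0, "yaw": 0, "fingers": 0.6},
    {"x": 0, "y": 0, "z": 0, "yaw": 0, "fingers": 1},
    {"x": 0, "y": 0, "z": 0, "yaw": 0, "fingers": 1},
    {"x": 0, "y": 0, "z": 0, "yaw": 0, "fingers": 1},
    {"x": 0, "y": 0, "z": 0, "yaw": 0, "fingers": 1},
  ],
  force=90,
)

```text
time: 10.25
eef_pos: [0.6166, -0.2271, 0.0541]
tcp_rot: [0.992, -0.125, 0.001, 0.001]
contact_force: [-6.8, -19.1, 9.1]
opening: 0.145
finger_force: 9.2
```

Call:
move_arm(
  plan=[
    {"x": 0, "y": 0, "z": 0, "yaw": 0, "fingers": 1},
    {"x": 0, "y": 0, "z": 0, "yaw": 0, "fingers": 1},
    {"x": 0, "y": 0, "z": 0, "yaw": 0, "fingers": 1},
    {"x": 0, "y": 0, "z": 0, "yaw": 0, "fingers": 1},
  ],
)

```text
time: 10.65
eef_pos: [0.6166, -0.2272, 0.0544]
tcp_rot: [0.992, -0.126, 0.0, 0.0]
contact_force: [-2.3, -1.7, 4.7]
opening: 0.118
finger_force: 88.7
```

Call:
move_arm(
  plan=[
    {"x": 0, "y": 0, "z": -0.006, "yaw": 0, "fingers": 1},
    {"x": 0, "y": 0, "z": -0.02, "yaw": 0, "fingers": 1},
    {"x": 0, "y": 0, "z": -0.045, "yaw": 0, "fingers": 1},
    {"x": 0, "y": 0, "z": -0.07, "yaw": 0, "fingers": 1},
    {"x": 0, "y": 0, "z": -0.09, "yaw": 0, "fingers": 1},
  ],
)

```text
time: 11.15
eef_pos: [0.6156, -0.2259, 0.1433]
tcp_rot: [0.992, -0.126, -0.001, -0.001]
contact_force: [0.4, -0.7, -8.4]
opening: 0.118
finger_force: 88.2
```

Call:
move_arm(
  plan=[
    {"x": -0.003, "y": -0.005, "z": -0.02, "yaw": 0, "fingers": 1},
    {"x": -0.01, "y": -0.014, "z": -0.045, "yaw": 0, "fingers": 1},
    {"x": -0.02, "y": -0.028, "z": -0.07, "yaw": 0, "fingers": 1},
    {"x": -0.034, "y": -0.047, "z": -0.09, "yaw": 0, "fingers": 1},
    {"x": -0.052, "y": -0.071, "z": -0.1, "yaw": 0, "fingers": 1},
  ],
)

```text
time: 11.65
eef_pos: [0.5835, -0.1446, 0.2446]
tcp_rot: [0.992, -0.126, 0.001, 0.0]
contact_force: [0.6, -0.1, -6.5]
opening: 0.117
finger_force: 88.2
```

Call:
move_arm(
  plan=[
    {"x": -0.018, "y": -0.025, "z": 0, "yaw": 0, "fingers": 1},
    {"x": -0.036, "y": -0.05, "z": 0, "yaw": 0, "fingers": 1},
    {"x": -0.054, "y": -0.075, "z": 0, "yaw": 0, "fingers": 1},
    {"x": -0.072, "y": -0.1, "z": 0, "yaw": 0, "fingers": 1},
    {"x": -0.09, "y": -0.125, "z": 0, "yaw": 0, "fingers": 1},
  ],
)

```text
time: 12.15
eef_pos: [0.5257, 0.0002, 0.2417]
tcp_rot: [0.992, -0.126, -0.002, -0.0]
contact_force: [-0.4, 0.5, -8.0]
opening: 0.12
finger_force: 88.1
```

Call:
move_arm(
  plan=[
    {"x": -0.018, "y": -0.025, "z": 0, "yaw": 0, "fingers": 1},
    {"x": -0.036, "y": -0.05, "z": 0, "yaw": 0, "fingers": 1},
    {"x": -0.054, "y": -0.075, "z": 0, "yaw": 0, "fingers": 1},
    {"x": -0.072, "y": -0.1, "z": 0, "yaw": 0, "fingers": 1},
    {"x": -0.09, "y": -0.125, "z": 0, "yaw": 0, "fingers": 1},
  ],
)

```text
time: 12.65
eef_pos: [0.4697, 0.1434, 0.2419]
tcp_rot: [0.992, -0.126, -0.002, 0.0]
contact_force: [0.0, 0.7, -8.1]
opening: 0.126
finger_force: 88.1
```

Call:
move_arm(
  plan=[
    {"x": -0.018, "y": -0.025, "z": 0, "yaw": 0, "fingers": 1},
    {"x": -0.036, "y": -0.05, "z": 0, "yaw": 0, "fingers": 1},
    {"x": -0.052, "y": -0.072, "z": 0, "yaw": -0.01, "fingers": 1},
    {"x": -0.065, "y": -0.089, "z": 0, "yaw": -0.02, "fingers": 1},
    {"x": -0.074, "y": -0.102, "z": 0, "yaw": -0.03, "fingers": 1},
  ],
)

```text
time: 13.15
eef_pos: [0.4232, 0.2604, 0.2418]
tcp_rot: [0.994, -0.11, -0.002, 0.0]
contact_force: [0.0, -0.4, -7.6]
opening: 0.12
finger_force: 88.1
```

Call:
move_arm(
  plan=[
    {"x": -0.007, "y": -0.009, "z": 0, "yaw": 0, "fingers": 1},
    {"x": -0.01, "y": -0.014, "z": 0, "yaw": 0, "fingers": 1},
    {"x": -0.01, "y": -0.014, "z": 0, "yaw": 0, "fingers": 1},
    {"x": -0.01, "y": -0.014, "z": 0, "yaw": 0, "fingers": 1},
  ],
)

```text
time: 13.55
eef_pos: [0.4189, 0.2746, 0.2431]
tcp_rot: [0.994, -0.111, -0.0, 0.0]
contact_force: [-0.1, -0.3, -8.4]
opening: 0.119
finger_force: 88.2
```

```bash
python3 - <<'E'
from tray import *
T=tcp();s=ctrl.get_state();print(T,s['qpos'],s['opening'],s['contact_force']);np.save('T5.npy',T)
snap('wrist','w6.png')
E
```

```text
[[ 0.9753 -0.2207 -0.0002  0.4189]
 [-0.2207 -0.9753 -0.0008  0.2746]
 [-0.      0.0008 -1.      0.2431]
 [ 0.      0.      0.      1.    ]] [ 0.3778 -0.1138  1.9831 -0.0007  1.2728  2.1714] 0.11861562692672568 [-0.1176 -0.2722 -8.4441]
```

View pics/w6.png

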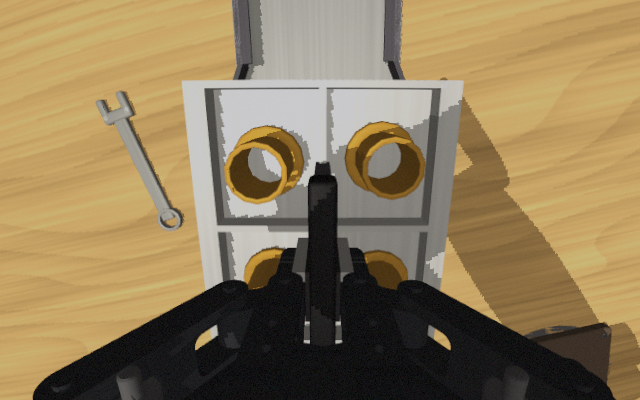

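The loaded tray is held level. Ahead of it the dock channel is visible: left rail near columns 234–263, right rail near 384–402, mouth at about row 65. I'll read the rail edges numerically.

```bash
python3 - <<'E'
import cv2,numpy as np
im=cv2.imread('pics/w6.png'); g=cv2.cvtColor(im,cv2.COLOR_BGR2GRAY)
for r in (5,25,45,60,66,72,77): print(r,'L',g[r,226:272].tolist(),'\n   R',g[r,376:412].tolist())
E
```

```text
5 L [176, 174, 174, 173, 175, 170, 115, 111, 111, 91, 99, 110, 84, 83, 85, 85, 86, 84, 88, 86, 85, 70, 65, 96, 107, 109, 107, 108, 110, 109, 110, 112, 110, 110, 143, 166, 165, 166, 164, 163, 163, 166, 168, 167, 166, 166] 
   R [168, 169, 171, 171, 170, 166, 163, 162, 134, 75, 87, 86, 84, 84, 81, 85, 83, 83, 82, 100, 104, 96, 100, 104, 112, 149, 123, 165, 167, 168, 168, 168, 168, 167, 168, 169]
25 L [175, 175, 174, 175, 176, 176, 175, 151, 111, 92, 88, 85, 106, 93, 85, 86, 83, 85, 85, 86, 90, 86, 87, 45, 104, 106, 107, 109, 111, 110, 112, 110, 112, 111, 118, 151, 155, 168, 168, 169, 166, 166, 167, 169, 171, 170] 
   R [171, 172, 173, 172, 170, 167, 165, 156, 102, 76, 85, 84, 85, 85, 85, 83, 83, 85, 86, 101, 99, 95, 99, 111, 131, 133, 159, 171, 170, 170, 170, 169, 169, 168, 169, 168]
45 L [168, 166, 168, 167, 165, 167, 167, 167, 168, 122, 103, 106, 111, 112, 90, 86, 89, 88, 87, 88, 89, 88, 90, 87, 74, 80, 107, 104, 107, 107, 108, 112, 108, 111, 110, 111, 145, 174, 171, 170, 172, 171, 171, 172, 172, 174] 
   R [173, 175, 174, 174, 172, 169, 166, 139, 64, 88, 87, 86, 87, 86, 84, 83, 86, 
[... 978 characters left out ...]
25, 79, 108, 109, 108, 107, 110, 152, 172, 172, 176, 175, 179, 177, 178, 177, 176, 179, 179, 177, 175, 176, 177, 176, 175, 176] 
   R [175, 177, 176, 175, 172, 171, 168, 170, 172, 171, 169, 169, 168, 166, 84, 39, 36, 38, 35, 36, 32, 60, 84, 82, 87, 85, 102, 166, 164, 164, 164, 165, 166, 165, 164, 165]
77 L [172, 169, 168, 166, 165, 161, 155, 134, 88, 90, 89, 87, 62, 25, 25, 28, 29, 25, 28, 55, 94, 110, 108, 108, 110, 143, 168, 172, 171, 172, 175, 177, 178, 178, 176, 179, 178, 178, 181, 178, 176, 176, 177, 177, 176, 176] 
   R [176, 177, 176, 175, 171, 170, 169, 170, 171, 171, 169, 171, 167, 165, 167, 169, 93, 41, 34, 31, 33, 37, 33, 72, 85, 84, 84, 88, 126, 164, 164, 163, 164, 164, 165, 166]
```

```bash
python3 - <<'E'
from tray import *
T=np.load('T5.npy')
L=ray('wrist',[(247,5),(248.7,25),(250,45),(251,60)],.036,T);R=ray('wrist',[(385.8,5),(385.3,25),(384.3,45),(383.6,60)],.036,T)
for n,q in(('L',L),('R',R)):
    v=cv2.fitLine(q[:,:2].astype(np.float32),cv2.DIST_L2,0,.01,.01).ravel();v=v*np.sign(v[0]);print(n,q[:,:2],np.degrees(np.arctan2(v[1],v[0])))
print(np.linalg.norm(L-R,axis=1)); mid=(L+R)/2;print('mid tool',[totool(T,m) for m in mid])
# mouth: rail start row ~63 at z .036
for uv in ((245,63),(392,63.5)): 
    p=ray('wrist',[uv],.036,T)[0];print('mouth',p,totool(T,p))
# front edge of tray, held (z=TCP-.0544+.02)
t=ray('wrist',[(183,81.5),(463,81)],.2431-.0344,T);print('tray front in tool',[totool(T,p) for p in t])
E
```

```text
L [[0.6035 0.312 ]
 [0.5853 0.3154]
 [0.5667 0.3192]
 [0.5525 0.3222]] -11.3316345
R [[0.5725 0.1764]
 [0.5544 0.1802]
 [0.536  0.1846]
 [0.5219 0.1879]] -12.789603
[0.1391 0.1386 0.1381 0.1377]
mid tool [array([ 0.1716, -0.0078,  0.2071]), array([ 0.1531, -0.0073,  0.2071]), array([ 0.1342, -0.0072,  0.2071]), array([ 0.1197, -0.0071,  0.2071])]
mouth [0.5511 0.3291 0.036 ] [ 0.1169 -0.0825  0.207 ]
mouth [0.5166 0.1799 0.036 ] [0.1162 0.0707 0.2072]
tray front in tool [array([ 0.0845, -0.0765,  0.0343]), array([0.0847, 0.0737, 0.0345])]
```

Call:
move_arm(
  plan=[
    {"x": 0, "y": -0.002, "z": 0.01, "yaw": -0.006, "fingers": 1},
    {"x": 0, "y": -0.0042, "z": 0.03, "yaw": -0.012, "fingers": 1},
    {"x": 0, "y": -0.0042, "z": 0.06, "yaw": -0.012, "fingers": 1},
    {"x": 0, "y": -0.0042, "z": 0.09, "yaw": -0.012, "fingers": 1},
    {"x": 0, "y": -0.0042, "z": 0.11, "yaw": -0.012, "fingers": 1},
  ],
)

```text
time: 14.1
eef_pos: [0.4185, 0.2782, 0.1301]
tcp_rot: [0.994, -0.105, -0.002, 0.001]
contact_force: [-0.9, -0.3, -7.6]
opening: 0.12
finger_force: 88.1
```

Call:
move_arm(
  plan=[
    {"x": 0, "y": 0, "z": 0.01, "yaw": 0, "fingers": 1},
    {"x": 0, "y": 0, "z": 0.01, "yaw": 0, "fingers": 1},
    {"x": 0, "y": 0, "z": 0.01, "yaw": 0, "fingers": 1},
    {"x": 0, "y": 0, "z": 0.01, "yaw": 0, "fingers": 1},
  ],
)

```text
time: 14.5
eef_pos: [0.4212, 0.2797, 0.1251]
tcp_rot: [0.994, -0.105, 0.002, -0.001]
contact_force: [0.3, 0.4, -7.2]
opening: 0.119
finger_force: 88.2
```

```bash
python3 - <<'E'
from tray import *
T=tcp();s=ctrl.get_state();print(T,s['contact_force']);np.save('T6.npy',T)
im=snap('wrist','w7.png');g=cv2.cvtColor(im,cv2.COLOR_RGB2GRAY)
for r in (3,15,25,35,45): print(r,'L',g[r,200:250].tolist(),'\n   R',g[r,400:450].tolist())
print(im.shape,'col244',g[0:60:2,218].tolist())
E
```

```text
[[ 0.978  -0.2087  0.0034  0.4212]
 [-0.2087 -0.978   0.0014  0.2797]
 [ 0.0031 -0.002  -1.      0.1251]
 [ 0.      0.      0.      1.    ]] [ 0.3219  0.3674 -7.1504]
3 L [88, 103, 82, 84, 85, 88, 92, 86, 87, 85, 85, 85, 86, 87, 87, 84, 84, 86, 88, 88, 86, 85, 63, 30, 99, 102, 101, 102, 103, 103, 103, 105, 107, 107, 107, 109, 109, 107, 108, 110, 108, 108, 139, 167, 167, 167, 165, 164, 166, 166] 
   R [164, 163, 162, 161, 160, 161, 162, 164, 164, 166, 166, 167, 168, 169, 169, 170, 170, 169, 166, 164, 162, 161, 163, 163, 164, 162, 130, 71, 38, 77, 88, 87, 84, 84, 84, 85, 84, 84, 85, 82, 83, 83, 81, 82, 80, 81, 84, 82, 83, 82]
15 L [99, 88, 87, 86, 86, 87, 86, 88, 86, 84, 83, 90, 88, 87, 87, 83, 86, 86, 86, 87, 88, 90, 87, 55, 43, 95, 102, 103, 102, 104, 104, 105, 106, 108, 106, 108, 110, 108, 106, 109, 107, 105, 108, 149, 164, 168, 168, 166, 167, 168] 
   R [165, 165, 163, 163, 164, 163, 165, 165, 166, 168, 167, 172, 171, 171, 170, 171, 170, 169, 166, 165, 163, 162, 163, 164, 146, 111, 92, 47, 68, 85, 87, 84, 83, 82, 83, 85, 85, 84, 83, 82, 84, 87, 82, 80, 79, 84, 82, 83, 82, 82]
25 L 
[... 833 characters left out ...]
, 89, 87, 85, 84, 83, 85, 85, 87, 86, 82, 85, 85, 86, 82, 94, 97, 86, 83, 83, 83, 91, 84]
45 L [158, 150, 90, 89, 89, 84, 87, 88, 84, 71, 34, 26, 24, 21, 28, 22, 25, 27, 27, 29, 26, 29, 23, 71, 102, 106, 107, 104, 101, 104, 105, 102, 104, 110, 113, 114, 118, 172, 173, 172, 173, 175, 173, 108, 119, 177, 175, 172, 171, 172] 
   R [167, 167, 165, 164, 167, 167, 167, 169, 169, 171, 172, 172, 175, 174, 173, 170, 170, 167, 166, 164, 165, 166, 167, 164, 160, 161, 158, 133, 37, 36, 33, 34, 33, 40, 36, 35, 34, 38, 34, 35, 33, 31, 46, 70, 84, 83, 82, 82, 83, 80]
(400, 640, 3) col244 [87, 90, 90, 88, 89, 87, 87, 85, 89, 86, 86, 87, 85, 87, 88, 88, 87, 86, 86, 86, 42, 24, 29, 19, 27, 24, 29, 22, 29, 24]
```

View pics/w7.png

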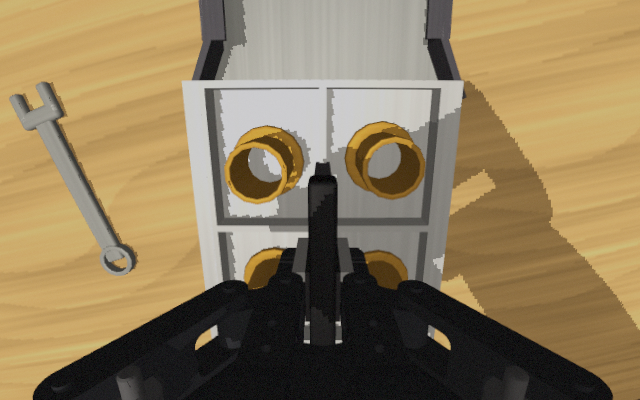

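The mouth is at about row 39. The lips' inner edges are near columns 223 (left) and 428 (right), and the tray front edge at row 81.

```bash
python3 - <<'E'
from tray import *
T=np.load('T6.npy')
L=ray('wrist',[(222,3),(223,15),(223.8,25),(224.3,35)],.036,T);R=ray('wrist',[(429,3),(428.3,15),(427.7,25),(426.8,35)],.036,T)
print(np.linalg.norm(L-R,axis=1)); print('mid tool',np.array([totool(T,m) for m in (L+R)/2]))
p=ray('wrist',[(213,39),(437,40)],.036,T);print('mouth',[totool(T,q) for q in p])
t=ray('wrist',[(183,81.5),(463,81)],T[2,3]-.0344,T);print('tray',[totool(T,q) for q in t])
s=ctrl.get_state();print(s['eef_pos'],s['tcp_rot'])
E
```

```text
[0.1377 0.1376 0.1375 0.1374]
mid tool [[0.1388 0.0003 0.0896]
 [0.1314 0.0004 0.0895]
 [0.1252 0.0005 0.0895]
 [0.119  0.0004 0.0895]]
mouth [array([ 0.1166, -0.0763,  0.0896]), array([0.1158, 0.0763, 0.0893])]
tray [array([ 0.0846, -0.0767,  0.0348]), array([0.0847, 0.0737, 0.0345])]
[0.4211 0.2797 0.1251] [ 0.9945 -0.1049  0.0016 -0.0008]
```

Call:
move_arm(
  plan=[
    {"x": 0, "y": 0.0018, "z": 0.01, "yaw": 0, "fingers": 1},
    {"x": 0, "y": 0.0018, "z": 0.03, "yaw": 0, "fingers": 1},
    {"x": 0, "y": 0.0018, "z": 0.05, "yaw": 0, "fingers": 1},
    {"x": 0, "y": 0.0018, "z": 0.06, "yaw": 0, "fingers": 1},
    {"x": 0, "y": 0.0018, "z": 0.0625, "yaw": 0, "fingers": 1},
  ],
)

```text
time: 15.05
eef_pos: [0.4183, 0.277, 0.0603]
tcp_rot: [0.994, -0.105, -0.002, 0.001]
contact_force: [-3.7, -1.4, -3.2]
opening: 0.118
finger_force: 88.8
```

Call:
move_arm(
  plan=[
    {"x": 0, "y": 0, "z": 0, "yaw": 0, "fingers": 1},
    {"x": 0, "y": 0, "z": 0, "yaw": 0, "fingers": 1},
    {"x": 0, "y": 0, "z": 0, "yaw": 0, "fingers": 1},
  ],
)

```text
time: 15.35
eef_pos: [0.4201, 0.2778, 0.0616]
tcp_rot: [0.994, -0.105, 0.001, -0.0]
contact_force: [-0.2, 0.1, -8.6]
opening: 0.119
finger_force: 88.2
```

Call:
move_arm(
  plan=[
    {"x": 0.006, "y": 0, "z": -0.001, "yaw": 0, "fingers": 1},
    {"x": 0.014, "y": 0, "z": -0.001, "yaw": 0, "fingers": 1},
    {"x": 0.024, "y": 0, "z": -0.001, "yaw": 0, "fingers": 1},
    {"x": 0.034, "y": 0, "z": -0.001, "yaw": 0, "fingers": 1},
    {"x": 0.044, "y": 0, "z": -0.001, "yaw": 0, "fingers": 1},
  ],
)

```text
time: 15.85
eef_pos: [0.4637, 0.268, 0.0619]
tcp_rot: [0.994, -0.105, 0.0, -0.0]
contact_force: [-0.4, 0.4, -7.7]
opening: 0.115
finger_force: 88.2
```

Call:
move_arm(
  plan=[
    {"x": 0.008, "y": 0, "z": 0, "yaw": 0, "fingers": 1},
    {"x": 0.014, "y": 0, "z": 0, "yaw": 0, "fingers": 1},
    {"x": 0.018, "y": 0, "z": 0, "yaw": 0, "fingers": 1},
    {"x": 0.02, "y": 0, "z": 0, "yaw": 0, "fingers": 1},
    {"x": 0.02, "y": 0, "z": 0, "yaw": 0, "fingers": 1},
  ],
)

```text
time: 16.35
eef_pos: [0.482, 0.2641, 0.0618]
tcp_rot: [0.994, -0.105, -0.0, 0.0]
contact_force: [-0.1, 0.8, -7.6]
opening: 0.121
finger_force: 88.2
```

Call:
move_arm(
  plan=[
    {"x": 0.005, "y": 0, "z": 0, "yaw": 0, "fingers": 1},
    {"x": 0.013, "y": 0, "z": 0, "yaw": 0, "fingers": 1},
    {"x": 0.023, "y": 0, "z": 0, "yaw": 0, "fingers": 1},
    {"x": 0.033, "y": 0, "z": 0, "yaw": 0, "fingers": 1},
    {"x": 0.04, "y": 0, "z": 0, "yaw": 0, "fingers": 1},
  ],
)

```text
time: 16.85
eef_pos: [0.5227, 0.2555, 0.0621]
tcp_rot: [0.994, -0.105, 0.001, -0.0]
contact_force: [0.2, 0.5, -8.0]
opening: 0.118
finger_force: 88.2
```

Call:
move_arm(
  plan=[
    {"x": 0.005, "y": 0, "z": 0, "yaw": 0, "fingers": 1},
    {"x": 0.013, "y": 0, "z": 0, "yaw": 0, "fingers": 1},
    {"x": 0.023, "y": 0, "z": 0, "yaw": 0, "fingers": 1},
    {"x": 0.033, "y": 0, "z": 0, "yaw": 0, "fingers": 1},
    {"x": 0.04, "y": 0, "z": 0, "yaw": 0, "fingers": 1},
  ],
)

```text
time: 17.35
eef_pos: [0.5615, 0.2472, 0.062]
tcp_rot: [0.994, -0.105, 0.0, -0.0]
contact_force: [-0.7, -0.0, -6.8]
opening: 0.116
finger_force: 88.2
```

Call:
move_arm(
  plan=[
    {"x": 0.005, "y": 0, "z": 0, "yaw": 0, "fingers": 1},
    {"x": 0.011, "y": 0, "z": 0, "yaw": 0, "fingers": 1},
    {"x": 0.018, "y": 0, "z": 0, "yaw": 0, "fingers": 1},
    {"x": 0.024, "y": 0, "z": 0, "yaw": 0, "fingers": 1},
    {"x": 0.028, "y": 0, "z": 0, "yaw": 0, "fingers": 1},
  ],
)

```text
time: 17.85
eef_pos: [0.5882, 0.2415, 0.0619]
tcp_rot: [0.994, -0.105, 0.0, -0.0]
contact_force: [-0.9, 0.0, -7.3]
opening: 0.121
finger_force: 88.2
```

Call:
move_arm(
  plan=[
    {"x": 0.004, "y": 0, "z": 0, "yaw": 0, "fingers": 1},
    {"x": 0.008, "y": 0, "z": 0, "yaw": 0, "fingers": 1},
    {"x": 0.011, "y": 0, "z": 0, "yaw": 0, "fingers": 1},
    {"x": 0.013, "y": 0, "z": 0, "yaw": 0, "fingers": 1},
    {"x": 0.015, "y": 0, "z": 0, "yaw": 0, "fingers": 1},
  ],
)

```text
time: 18.35
eef_pos: [0.6023, 0.2385, 0.0618]
tcp_rot: [0.994, -0.105, -0.0, 0.0]
contact_force: [0.4, -0.2, -7.8]
opening: 0.118
finger_force: 88.2
```

Call:
move_arm(
  plan=[
    {"x": 0.001, "y": 0, "z": 0, "yaw": 0, "fingers": 1},
    {"x": 0.002, "y": 0, "z": 0, "yaw": 0, "fingers": 1},
    {"x": 0.003, "y": 0, "z": 0, "yaw": 0, "fingers": 1},
  ],
)

```text
time: 18.65
eef_pos: [0.6052, 0.2379, 0.0618]
tcp_rot: [0.994, -0.105, -0.0, 0.0]
contact_force: [0.3, 0.4, -7.7]
opening: 0.118
finger_force: 88.2
```

Call:
move_arm(
  plan=[
    {"x": 0.001, "y": 0, "z": 0, "yaw": 0, "fingers": 1},
    {"x": 0.002, "y": 0, "z": 0, "yaw": 0, "fingers": 1},
    {"x": 0.003, "y": 0, "z": 0, "yaw": 0, "fingers": 1},
  ],
)

```text
time: 18.95
eef_pos: [0.6081, 0.2372, 0.0618]
tcp_rot: [0.994, -0.105, -0.0, 0.0]
contact_force: [-1.3, -0.3, -6.8]
opening: 0.118
finger_force: 88.3
```

Call:
move_arm(
  plan=[
    {"x": 0.001, "y": 0, "z": 0, "yaw": 0, "fingers": 1},
    {"x": 0.002, "y": 0, "z": 0, "yaw": 0, "fingers": 1},
  ],
)

```text
time: 19.15
eef_pos: [0.6086, 0.2369, 0.0615]
tcp_rot: [0.995, -0.105, -0.002, 0.0]
contact_force: [-6.9, 0.2, -4.4]
opening: 0.121
finger_force: 88.8
```

Stop contact felt (−7 N along x) at the expected distance. Next I press slightly, settle the tray onto the plate and release.

Call:
move_arm(
  plan=[
    {"x": 0.0005, "y": 0, "z": 0.0005, "yaw": 0, "fingers": 1},
    {"x": 0.0005, "y": 0, "z": 0.001, "yaw": 0, "fingers": 1},
    {"x": 0.0005, "y": 0, "z": 0.0015, "yaw": 0, "fingers": 1},
    {"x": 0.0005, "y": 0, "z": 0.0015, "yaw": 0, "fingers": 1},
  ],
)

```text
time: 19.55
eef_pos: [0.6085, 0.2371, 0.0607]
tcp_rot: [0.995, -0.104, -0.003, 0.001]
contact_force: [-8.8, 0.1, -1.5]
opening: 0.123
finger_force: 89.3
```

Call:
move_arm(
  plan=[
    {"x": 0, "y": 0, "z": 0, "yaw": 0, "fingers": 0.8},
    {"x": 0, "y": 0, "z": 0, "yaw": 0, "fingers": 0.7},
    {"x": 0, "y": 0, "z": 0, "yaw": 0, "fingers": 0.6},
    {"x": 0, "y": 0, "z": 0, "yaw": 0, "fingers": 0.5},
    {"x": 0, "y": 0, "z": 0, "yaw": 0, "fingers": 0.5},
  ],
)

```text
time: 20.05
eef_pos: [0.6114, 0.2367, 0.0611]
tcp_rot: [0.994, -0.105, 0.001, -0.0]
contact_force: [0.8, -0.5, -1.0]
opening: 0.501
finger_force: 0.0
```

Call:
move_arm(
  plan=[
    {"x": 0, "y": 0, "z": -0.02, "yaw": 0, "fingers": 0.5},
    {"x": 0, "y": 0, "z": -0.05, "yaw": 0, "fingers": 0.4},
    {"x": 0, "y": 0, "z": -0.09, "yaw": 0, "fingers": 0.2},
    {"x": 0, "y": 0, "z": -0.12, "yaw": 0, "fingers": 0},
    {"x": 0, "y": 0, "z": -0.12, "yaw": 0, "fingers": 0},
  ],
)

```text
time: 20.55
eef_pos: [0.6141, 0.2375, 0.1874]
tcp_rot: [0.994, -0.105, 0.006, -0.002]
contact_force: [1.2, 0.5, 0.4]
opening: 1.003
finger_force: 0.0
```

```bash
python3 - <<'E'
from tray import *
s=ctrl.get_state();T=tcp();print(s['time'],T,s['opening'],s['contact_force']);np.save('T7.npy',T)
im=snap('wrist','w8.png');g=cv2.cvtColor(im,cv2.COLOR_RGB2GRAY);h=cv2.cvtColor(im,cv2.COLOR_RGB2HSV)
# columns through tray front edge / stop
for c in (265,380): print(c,g[40:140:2,c].tolist())
for r in (150,180): print(r,g[r,190:270:2].tolist(),g[r,370:450:2].tolist())
m=((h[...,0]>10)&(h[...,0]<28)&(h[...,1]>150)).astype(np.uint8);m=cv2.morphologyEx(m,cv2.MORPH_OPEN,np.ones((3,3)))
n,l,st,c=cv2.connectedComponentsWithStats(m)
for i in range(1,n):
    if st[i,4]>150: print('brass',st[i],c[i])
E
```

```text
20.55 [[ 0.9779 -0.2087  0.0119  0.6141]
 [-0.2087 -0.978   0.0026  0.2375]
 [ 0.0111 -0.0051 -0.9999  0.1874]
 [ 0.      0.      0.      1.    ]] 1.0028973473592497 [1.2215 0.4648 0.4052]
265 [155, 155, 155, 158, 160, 158, 161, 158, 160, 162, 161, 164, 166, 163, 164, 164, 161, 160, 159, 163, 160, 160, 160, 160, 160, 158, 158, 118, 83, 84, 79, 179, 190, 157, 187, 189, 189, 188, 187, 177, 189, 189, 190, 177, 132, 188, 189, 175, 130, 129]
380 [163, 161, 162, 163, 162, 164, 162, 160, 159, 160, 161, 162, 161, 160, 157, 160, 161, 160, 159, 159, 154, 158, 161, 161, 153, 143, 129, 82, 78, 80, 76, 187, 188, 179, 190, 189, 189, 188, 188, 188, 187, 189, 189, 127, 125, 128, 127, 129, 125, 110]
150 [157, 157, 157, 160, 160, 159, 159, 161, 159, 161, 160, 158, 160, 160, 159, 157, 157, 156, 156, 154, 155, 155, 102, 100, 104, 88, 83, 81, 83, 83, 62, 123, 124, 187, 190, 65, 105, 127, 189, 189] [126, 56, 45, 47, 58, 91, 120, 128, 128, 74, 80, 120, 124, 79, 43, 43, 48, 47, 49, 45, 47, 46, 96, 108, 107, 107, 107, 105, 106, 106, 105, 106, 109, 109, 110, 109, 110, 107, 108, 105]
180 [151, 153, 154, 158, 159, 161, 162, 160, 161, 162, 161, 163, 162, 163, 164, 163, 164, 164, 164, 164, 164, 164, 162, 106, 96, 96, 86, 76, 80, 83, 81, 60, 120, 121, 188, 186, 66, 114, 130, 190] [126, 126, 123, 122, 121, 124, 125, 125, 108, 62, 118, 121, 103, 47, 43, 41, 46, 42, 48, 44, 46, 94, 109, 107, 109, 109, 109, 108, 110, 107, 116, 128, 127, 161, 157, 157, 155, 152, 151, 151]
brass [339 126  42  42 986] [359.3509 146.2008]
brass [271 128  42  43 974] [291.5185 148.7105]
brass [ 276  205   39   46 1232] [294.3109 226.2459]
brass [ 340  206   39   46 1251] [359.9496 227.6859]
```

```bash
python3 - <<'E'
from tray import *
im=snap('wrist','w9.png');T=tcp()
h=cv2.cvtColor(im,cv2.COLOR_RGB2HSV);g=cv2.cvtColor(im,cv2.COLOR_RGB2GRAY)
m=((h[...,0]>10)&(h[...,0]<28)&(h[...,1]>150)).astype(np.uint8);m=cv2.morphologyEx(m,cv2.MORPH_OPEN,np.ones((3,3)))
n,l,st,c=cv2.connectedComponentsWithStats(m)
e=[(cc,int(np.argmax(g[95:112,cc]>150)+95)) for cc in (255,265,380,392)];print(e)
f=ray('wrist',[(a,b-.5) for a,b in e],.026,T);s=ray('wrist',[(a,b-.5) for a,b in e],.036,T)
ex=np.array([T[0,0],T[1,0],0]);ey=np.array([-ex[1],ex[0],0])
F=f.mean(0);print('front edge along x (tray z):',f@ex,' stop z:',s@ex)
p=ray('wrist',[c[i] for i in range(1,n) if st[i,4]>150],.031,T)
print('bushings rel front edge x, TCP y',np.c_[p@ex-F@ex+.085,(p-T[:3,3])@ey])
E
```

```text
[(255, 100), (265, 100), (380, 99), (392, 99)]
front edge along x (tray z): [0.6271 0.6271 0.6278 0.6279]  stop z: [0.6268 0.6267 0.6275 0.6275]
bushings rel front edge x, TCP y [[ 0.0445 -0.0317]
 [ 0.042   0.0318]
 [-0.0355  0.0313]
 [-0.037  -0.0347]]
```

```bash
python3 -c "
from plant import ctrl
print(ctrl.sign_off())"
```

```text
the job is handed in; nothing more can be done
None
```

I handed the job in: the tray sits flush against the dock's back stop with four bushings upright in its pockets and the gripper clear; the sign-off returned no verdict.

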